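# Fill the biscuit carton and hold the spring clip open on its flap

### The arm

A 6-joint arm with a two-finger parallel gripper is mounted at the origin on the work surface. World frame = base frame: x ahead of the robot, y to its left, z up, the work surface at z = 0. Lengths are in m, angles in rad, forces in N, time in s.
With the tool pointing down it reaches from about 0.275 to 0.75 m from the base axis. Payload 10.2 kg.
Tool frame: the origin (TCP) lies between the finger pads; the fingertips stand r.tcp_to_tips ahead of it and the grasp point (between the pads) lies 6 mm ahead of it (r.tcp_to_tips is the distance from the TCP to the fingertips, in m); z points along the fingers, y is the line along which they close (so a half turn about z gives the same grasp; the last joint's range is limited). The gripper opens to 85 mm and grips with 20 to 120 N. Pads are 22 mm wide; open, the fingers measure 114 mm over their backs; the gripper's body (76 mm by 85 mm) begins 54 mm behind the grasp point. The pads swing forward as they close: fully open they stand 13 mm farther back than shut.
Start: joints at [1.091, 0.313, 1.498, -0, 1.331, -0.223], TCP at [0.133, 0.508, 0.256] pointing down, gripper open.
Joint ranges: [-2.94, 2.94], [-0.97, 2.17], [0.19, 2.56], [-1.23, 4.37], [0.02, 3.11], [-2.88, 2.88]. Speed limits (rad/s): [2.39, 2.39, 3.01, 3.14, 3.14, 3.14].

### API

Orientations are given as a rotation vector (axis times angle).
In Python, from bench import r, optics gives the robot as it stands. The module is installed in compiled form; this text tells all that it offers.
- The arm moves only by the tool drive_tool, never from a script. Its argument "targets" is a list of rows, each a list of 5 numbers: the closure, from 0 (fully open) to 1 (shut), then the shift along the tool's x, y, z in m, then the turn about the tool's z in rad. A call has exactly 10 rows; each row is the pose to reach, as a shift and turn from the pose commanded when the call began, along the tool's axes at that moment; what a row does not reach only later rows make up. A row lasts 1/12 s, in which the tool goes at most 41.7 mm and 7.16 degrees, less where a joint would pass 70% of its speed; a pose out of reach is approached as far as the arm can. A call with a gripper value outside its range is refused whole. The fingers move at their own pace and stop on an object; the grip force is fixed at half the most. Time passes only in rows, so rows that repeat a pose let the fingers close, or fill a call up. It gives the time, the measured TCP pose, the force, the opening and the grip force at its end, in the units of the state.
- r.get_state(): the state, without advancing time (a new reading comes with each control period).
- optics.get_image(name): name is "side" or "top" or "wrist"; returns the picture (420x560x3 uint8, blue, green, red); there is no depth.
- optics.get_calibration(name): a dict with "mtx" (3x3 intrinsics, pixels), "origin" and "orientation" of the camera in the world; the wrist camera has in their place "T_tool_cam" (4x4, takes a point from camera to tool coordinates, whose origin is the TCP and whose axes are the flange's). Camera axes: x right, y down, z forward; pixel columns grow to the right and rows downward; lengths in m; the calibration is good to about 2 mm. A picture is of the moment at which its call begins: read the wrist's pose just before it. get_calibration takes no time and is no camera call.
- r.job_done(): hands the job in; it is judged then, once.
Trained networks look in the newest picture that a camera, given by its name, has taken for a name from the list of things; names that differ only in an ending like _2 or _b are one class to them, and where a whole thing is asked for, a point or a joint stands for the part that bears it (a point fixed in the world has none). Each returns a list of dicts, best first, with "score" (0 to 1); they miss things now and then, are a little off and sometimes report something else, mostly with a low value. They report only what shows in the picture. A call takes as long as a camera call.
- optics.boxes_of(camera, thing): "rect" ([centre column, centre row, width, height] as shares, 0 to 1, of the picture: columns of its width, rows of its height, round what is visible of it).
- optics.landmark_of(camera, thing): "point" ([column, row] as shares, 0 to 1, of the picture: columns of its width, rows of its height: a listed point, or the origin of a listed thing).
The state is a dict: "time_s": time; "qpos": joint angles; "joint_velocities": joint speeds; "joint_torque": joint torques, N m; "tool_pos": TCP position; "orientation": TCP orientation; "ft_force": force on the tool from outside, world axes, zero at the start; "torque": the same for the moment, N m; "width": opening from 0.0 (shut) to 1.0 (fully open); "gripper_force": force on a finger pad.
Only numpy, scipy, OpenCV 4.12 (cv2) and the standard library are available. Lean on these libraries where they do the work, as an engineer would, in place of code of your own. Each camera call takes 0.05 s, during which the arm holds its last target. There are 200 camera calls.

### The job

Tip the hinged tray up by its bar so that all four shortbreads slide off into the carton, and lower the tray level again. Then pick up the wooden spring clip, squeeze its handles fully so that its jaws gape, and bring it in level from the robot's side so that the open jaws reach well over, on both sides of, the nearer upright edge of the carton's tall card flap without touching the carton, ready for a ticket to be slipped in. Finish while still holding the clip squeezed open there, and leave the cutter, bowl and jar where they stand.

Things in the scene. Friction and masses are not known exactly. Their poses are not given: they have to be found in the camera images.
- stand: Fixed wooden packing stand, base 150 x 170 mm (x, y), two posts 137 mm high beside the tray's hinge. Origin on the counter under the middle of the hinge line; x runs along the hinge line (away from the robot, turned up to about 0.2 rad), y towards the tray's rear and bar, z up. The carton stands on its -y side.
- tray_hinge (a point): Middle of the tray's hinge line, 125 mm above the counter, axes as the stand's. It does not move.
- tray_bar (a point): Middle of the tray's lifting bar: round steel, 10 mm thick, along the hinge line, 80 mm clear between its posts. Tray level: 131 mm behind the hinge (stand's +y) and 50 mm above it, 34 mm above the tray's rim, so it can be pinched from above. It moves in an arc (140 mm radius) about the hinge and may turn between the fingers.
- tray (a joint): Tilt of the aluminium tray (112 x 165 mm, walls 16 mm above its floor, open lip 35 mm beyond the hinge on the carton's side): 0 = level on its rest, up to 1.1 rad as the bar is lifted up and over towards the carton. No spring, light friction, 0.25 kg; falls back level when let go. A tilt of 1.0 rad clears all shortbreads.
- biscuit0: Shortbread finger 44 x 26 x 14 mm, 22 g, one of four lying on the tray floor at first. Origin at the centre of its underside, z up.
- biscuit1: Shortbread finger 44 x 26 x 14 mm, 22 g, one of four lying on the tray floor at first. Origin at the centre of its underside, z up.
- biscuit2: Shortbread finger 44 x 26 x 14 mm, 22 g, one of four lying on the tray floor at first. Origin at the centre of its underside, z up.
- biscuit3: Shortbread finger 44 x 26 x 14 mm, 22 g, one of four lying on the tray floor at first. Origin at the centre of its underside, z up.
- carton: Loose rigid cardboard carton, 130 x 130 mm outside, walls 4 mm thick, 75 mm high, open top, 0.7 kg, by the tray's lip. On its -y side, away from the tray, a card flap 4 mm thick, 130 mm wide, stands up to 155 mm above the counter. Origin at the centre of its underside, x along the flap (away from the robot), y towards the tray, z up.
- flap_edge (a point): On the flap's upright edge nearer the robot, 115 mm above the carton's underside (40 mm below the flap's top, 40 mm above the carton's rim), in the middle of the card's thickness. Axes as the carton's: the card runs from here along +x.
- clip: Loose wooden spring clip like a big clothes peg, 70 g, on its side, pivot pin upright: 28 mm high (z). Origin on the pivot axis at its underside; x along its middle to the jaws, tips 50 mm ahead; handle ends 62 mm behind. Handles at rest 48 mm across the outsides at 40 mm behind the pivot (pinch there from above, across the clip), 28 mm and parallel when fully squeezed.
- clip_mouth (a point): Point in the clip's middle plane between the jaws, 40 mm ahead of the pivot, 14 mm above the underside; axes as the clip's. Fully open, the jaws are about 24 mm apart at the tips and at least 16 mm from 20 mm ahead of the pivot on.
- clip_left (a joint): Opening of the clip's arm on its +y side: 0 = jaws closed by the spring, 0.25 rad = fully open, handles at the stop. Each handle needs about 5 N to start opening and 8 N fully open (at 40 mm from the pivot); a grip of 20 to 40 N holds it at the stops.
- clip_right (a joint): Opening of the clip's arm on its -y side, 0 to 0.25 rad likewise.
- cutter: Bystander: round steel pastry cutter ring, 64 mm across, 30 mm high, origin under its centre. It and the clip may have changed places.
- bowl: Bystander: white bowl 110 mm across, 50 mm high, origin under its centre.
- jar: Bystander: glass jar 72 mm across, 110 mm high, origin under its centre.

How it is judged:
By the outcome, as a careful person would: the job done as asked, in the order asked, and still so for the second after the job is handed in, while the arm keeps its last pose, push and grip.
It also fails if it takes over 58 s, if anything falls off the work surface, if the arm or the gripper's body presses on something with over 40 N, if the wrist force passes 120 N, or if a joint passes its speed limit or range.

## Working session

There is one attempt and no reset: what is moved stays moved. The work goes in short steps, Python scripts to look and compute and a tool call to move; the robot and the scene stay as the last step left them, time stands still between calls to the robot, and variables do not carry over. Pictures are saved under pics/ and viewed, at most 10 in all, crops included, and the job is handed in when it is done.

Besides the shell and the picture viewer there is one more tool, called in YAML: its name, and indented under it one key for each argument. drive_tool: Moves the arm, as the interface text tells. Its arguments: {"type":"object","properties":{"targets":{"type":"array","items":{"type":"array","items":{"type":"number"}}}},"required":["targets"]}

```bash
mkdir -p pics
cat > h.py <<'E'
from bench import r, optics
import numpy as np, cv2
from scipy.spatial.transform import Rotation as R
def cam(n):
    c=optics.get_calibration(n)
    if 'T_tool_cam' in c:
        s=r.get_state(); T=np.array(c['T_tool_cam']); Rt=R.from_rotvec(s['orientation']).as_matrix()
        return np.array(c['mtx']),Rt@T[:3,3]+s['tool_pos'],Rt@T[:3,:3]
    o=np.array(c['orientation'],float)
    M=o if o.shape==(3,3) else R.from_rotvec(o).as_matrix()
    return np.array(c['mtx']),np.array(c['origin'],float),M
def ray(n,px):
    K,o,M=cam(n); d=M@np.linalg.solve(K,[px[0],px[1],1]); return o,d/np.linalg.norm(d)
def onz(n,px,z):
    o,d=ray(n,px); return o+d*(z-o[2])/d[2]
def proj(n,p):
    K,o,M=cam(n); q=K@(M.T@(np.array(p)-o)); return q[:2]/q[2]
def tri(rays):
    A=sum(np.eye(3)-np.outer(d,d) for o,d in rays); b=sum((np.eye(3)-np.outer(d,d))@o for o,d in rays)
    return np.linalg.solve(A,b)
def lm(n,t):
    l=optics.landmark_of(n,t)
    return [(round(x['score'],2),np.round(np.array(x['point'])*[560,420],1)) for x in l[:4]]
def snap(n,f):
    im=optics.get_image(n); cv2.imwrite('pics/'+f,im); return im
E
python3 - <<'E'
from h import *
s=r.get_state(); print(s, r.tcp_to_tips)
a=snap('side','s0.png'); b=snap('top','t0.png'); snap('wrist','w0.png')
for n in ('side','top','wrist'):
    print(n,[np.round(x,3).tolist() for x in cam(n)])
for t in ['stand','tray_hinge','tray_bar','carton','flap_edge','clip','clip_mouth','cutter','bowl','jar']:
    for n in ('side','top'):
        print(t,n,lm(n,t))
E
```

```text
{'time_s': 0.0, 'qpos': array([ 1.09061055e+00,  3.13432900e-01,  1.49846313e+00, -5.21237416e-06,
        1.33098811e+00, -2.23425414e-01]), 'joint_velocities': array([-0.00029417,  0.00133911,  0.00020143,  0.00060527,  0.00014723,
        0.00117927]), 'joint_torque': array([ 5.47138607e-04, -4.12264681e+01, -2.59743834e+01, -1.08923732e-04,
        4.18353666e-03,  4.20682591e-05]), 'tool_pos': array([0.13323833, 0.5075705 , 0.255734  ]), 'orientation': array([-4.02152892e-01, -3.11530217e+00,  1.90687784e-03]), 'ft_force': array([ 0.37654082, -0.0470972 , -0.52591635]), 'torque': array([0.0295612 , 0.00165981, 0.02334141]), 'gripper_force': 0.0, 'width': 0.99835055392688} 0.025
side [[[415.771, 0.0, 280.439], [0.0, 415.771, 214.135], [0.0, 0.0, 1.0]], [0.258, -0.645, 0.824], [[0.928, -0.255, 0.272], [-0.372, -0.626, 0.685], [-0.004, -0.737, -0.676]]]
top [[[433.234, 0.0, 275.094], [0.0, 433.234, 204.445], [0.0, 0.0, 1.0]], [0.43, 0.046, 1.093], [[0.003, -0.993, 0.115], [-1.0, -0.001, 0.012], [-0.012, -0.115, -0.993]]]
wrist [[[341.202, 0.0, 283.807], [0.0, 341.202, 211.094], [0.
[... 411 characters left out ...]
 [(0.8, array([250.9, 196.5]))]
carton side [(0.58, array([317.8, 291. ]))]
carton top [(0.68, array([341.2, 201.6]))]
flap_edge side [(0.83, array([300.3, 295.2]))]
flap_edge top [(0.92, array([374.9, 224.4]))]
clip side [(0.68, array([300.1, 385.9])), (0.57, array([300.3, 235.9]))]
clip top [(0.76, array([417.2, 255.5]))]
clip_mouth side [(0.74, array([317.3, 379.1]))]
clip_mouth top [(0.76, array([424.5, 232.1]))]
cutter side [(0.65, array([375.1, 356.2]))]
cutter top [(0.7, array([419.1, 181.6]))]
bowl side [(0.9, array([218.4, 186.6]))]
bowl top [(0.66, array([145.9, 245.1])), (0.15, array([299.8, 207.4]))]
jar side [(0.73, array([281.3, 174.4]))]
jar top [(0.92, array([153.4, 164.4]))]
```

View pics/s0.png

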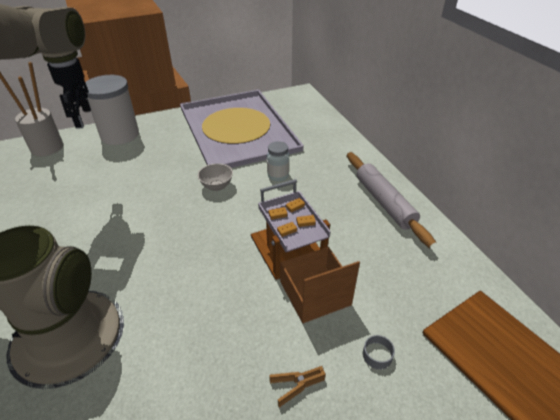

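View pics/t0.png

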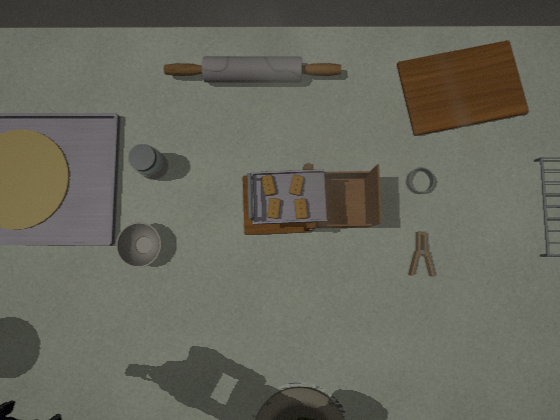

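Run:
```python
from h import *
L={'stand':((300.1,270.7),(303.3,202.3)),'hinge':((301.1,232),(307.2,197)),'bar':((277.8,185.7),(250.9,196.5)),'carton':((317.8,291),(341.2,201.6)),'flap':((300.3,295.2),(374.9,224.4)),'clip':((300.1,385.9),(417.2,255.5)),'mouth':((317.3,379.1),(424.5,232.1)),'cutter':((375.1,356.2),(419.1,181.6))}
Z=dict(stand=0,hinge=.125,bar=.175,carton=0,flap=.115,clip=0,mouth=.014,cutter=0)
for k,(a,b) in L.items():
    print(k,np.round(tri([ray('side',a),ray('top',b)]),4),np.round(onz('side',a,Z[k]),4),np.round(onz('top',b,Z[k]),4))
```

```text
stand [ 0.5641 -0.0129 -0.0183] [ 0.5565 -0.0265  0.    ] [ 0.5628 -0.0122  0.    ]
hinge [ 0.56   -0.0144  0.127 ] [ 0.5614 -0.0128  0.125 ] [ 0.5597 -0.0144  0.125 ]
bar [0.5522 0.1092 0.1783] [0.5522 0.1133 0.175 ] [0.554  0.1091 0.175 ]
carton [ 0.5651 -0.1075  0.0101] [ 0.5707 -0.1011  0.    ] [ 0.5647 -0.1083  0.    ]
flap [ 0.4956 -0.1679  0.106 ] [ 0.4886 -0.1731  0.115 ] [ 0.4989 -0.1672  0.115 ]
clip [ 0.4327 -0.2982 -0.0048] [ 0.435  -0.3011  0.    ] [ 0.4293 -0.2957  0.    ]
mouth [ 0.4786 -0.3087  0.0135] [ 0.4698 -0.3071  0.014 ] [ 0.487  -0.3113  0.014 ]
cutter [ 0.6119 -0.3042  0.0039] [ 0.6096 -0.3018  0.    ] [ 0.6162 -0.307   0.    ]
```

The top view shows the stand, tray and four biscuits around (250–325, 170–235), the carton with its flap at column ~378 and the cutter at (420,181). The clip is at (421,250) with its jaws pointing away from the robot. The side view agrees with this, so I'm moving over the bar.

drive_tool:
  targets:
    - [0,-0.03,-0.017,-0.01,-0.03]
    - [0,-0.06,-0.034,-0.02,-0.06]
    - [0,-0.09,-0.05,-0.03,-0.1]
    - [0,-0.125,-0.068,-0.04,-0.14]
    - [0,-0.16,-0.087,-0.045,-0.18]
    - [0,-0.195,-0.106,-0.045,-0.22]
    - [0,-0.23,-0.125,-0.045,-0.26]
    - [0,-0.265,-0.144,-0.045,-0.29]
    - [0,-0.3,-0.163,-0.045,-0.32]
    - [0,-0.33,-0.18,-0.045,-0.32]

```text
time_s: 1.98
tool_pos: [0.4083, 0.2479, 0.3014]
orientation: [-0.1, 3.139, -0.0]
ft_force: [0.5, 0.3, -0.1]
width: 1.0
gripper_force: 0.0
```

```bash
cat >> h.py <<'E'
def st():
    s=r.get_state(); M=R.from_rotvec(s['orientation']).as_matrix()
    yaw=np.arctan2(M[1,1],M[0,1])   # yaw of tool y
    print('t %.2f'%s['time_s'],'tcp',np.round(s['tool_pos'],4),'yawY %.3f'%yaw,'q6 %.2f'%s['qpos'][5],'F',np.round(s['ft_force'],1),'w %.3f g %.1f'%(s['width'],s['gripper_force'])); return s,M,yaw
def go(p,yawY=None):
    s,M,yaw=st(); print('shift',np.round(M.T@(np.array(p)-s['tool_pos']),4),'turn',None if yawY is None else round(-(yawY-yaw),3))
E
python3 -c "
from h import *
go([.545,.11,.30],np.pi/2+.065)"
```

```text
t 1.98 tcp [0.4083 0.2479 0.3014] yawY 1.635 q6 -1.33 F [ 0.5  0.3 -0.1] w 1.000 g 0.0
shift [-0.1276 -0.1463  0.0015] turn -0.001
```

drive_tool:
  targets:
    - [0,-0.02,-0.025,0,0]
    - [0,-0.045,-0.05,0,0]
    - [0,-0.07,-0.08,0,0]
    - [0,-0.095,-0.11,0,0]
    - [0,-0.115,-0.135,0,0]
    - [0,-0.128,-0.146,0,0]
    - [0,-0.128,-0.146,0,0]
    - [0,-0.128,-0.146,0,0]
    - [0,-0.128,-0.146,0,0]
    - [0,-0.128,-0.146,0,0]

```text
time_s: 2.82
tool_pos: [0.5431, 0.1132, 0.3016]
orientation: [-0.101, 3.14, 0.0]
ft_force: [0.5, -0.0, -0.5]
width: 1.005
gripper_force: 0.0
```

Run:
```python
from h import *
st(); im=snap('wrist','w1.png')
for t,z in [('tray_bar',.175),('tray_hinge',.125),('flap_edge',.115),('carton',0),('stand',0)]:
    for sc,p in lm('wrist',t): print(t,sc,p,np.round(onz('wrist',p,z),4))
```

```text
t 2.82 tcp [0.5431 0.1132 0.3016] yawY 1.635 q6 -1.64 F [ 0.5 -0.  -0.5] w 1.005 g 0.0
tray_bar 0.87 [284.4 226.3] [0.555  0.1155 0.175 ]
tray_hinge 0.57 [136.7 206.5] [ 0.561 -0.016  0.125]
flap_edge 0.43 [175.6 180.8] [0.5375 0.0158 0.115 ]
carton 0.21 [179.6 178.1] [ 0.5565 -0.0147  0.    ]
stand 0.88 [175.5 179.1] [ 0.5582 -0.0199  0.    ]
stand 0.74 [282.5 226. ] [0.6107 0.1165 0.    ]
stand 0.43 [239.5 233.6] [0.6245 0.0615 0.    ]
```

View pics/w1.png

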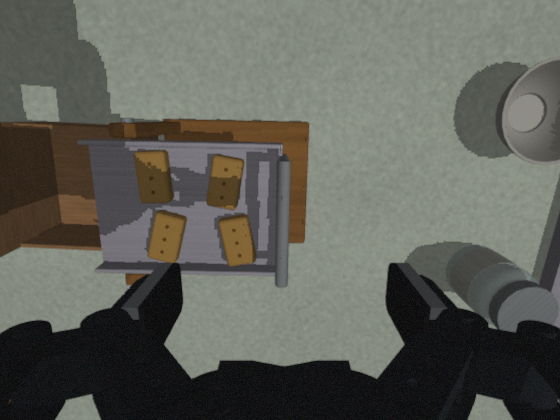

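The wrist view shows the bar running upright from (284,157) to (282,287), midway between the open fingers. The four biscuits are lying on the tray.

Run:
```python
from h import *
a=onz('wrist',(284,160),.175);b=onz('wrist',(282,284),.175);print(a,b,np.arctan2(*(a-b)[1::-1]))
c=onz('wrist',(100,150),.14);d=onz('wrist',(280,147),.14);print(np.arctan2(*(d-c)[1::-1])-np.pi/2)
go([.5545,.1150,.179],np.pi/2+.05)
```

```text
[0.50577712 0.11150745 0.175     ] [0.60297142 0.1161324  0.175     ] -3.094043940254974
0.07995507340859764
t 3.12 tcp [0.5436 0.1126 0.3015] yawY 1.635 q6 -1.64 F [ 0.2 -0.   0.1] w 0.998 g 0.0
shift [-0.011   0.0017  0.1225] turn 0.014
```

drive_tool:
  targets:
    - [0,-0.005,0.001,0.02,0]
    - [0,-0.011,0.002,0.05,0]
    - [0,-0.011,0.002,0.08,0]
    - [0,-0.011,0.002,0.105,0]
    - [0,-0.011,0.002,0.121,0]
    - [0,-0.011,0.002,0.121,0]
    - [0.4,-0.011,0.002,0.121,0]
    - [0.7,-0.011,0.002,0.121,0]
    - [1,-0.011,0.002,0.121,0]
    - [1,-0.011,0.002,0.121,0]

```text
time_s: 3.95
tool_pos: [0.5551, 0.115, 0.1815]
orientation: [-0.099, 3.138, -0.0]
ft_force: [-0.6, 0.0, -0.8]
width: 0.455
gripper_force: 0.0
```

drive_tool:
  targets:
    - [1,0,0,0,0]
    - [1,0,0,0,0]
    - [1,0,0,0,0]
    - [1,0,0,0,0]
    - [1,0,0,0,0]
    - [1,0,0,0,0]
    - [1,0,0,0,0]
    - [1,0,0,0,0]
    - [1,0,0,0,0]
    - [1,0,0,0,0]

```text
time_s: 4.78
tool_pos: [0.555, 0.1128, 0.181]
orientation: [-0.098, 3.139, -0.006]
ft_force: [-1.2, -12.5, 3.0]
width: 0.092
gripper_force: 58.5
```

Run:
```python
from h import *
s,M,y=st()
lm('wrist','tray_bar')
th0=np.arctan2(50,131)
for t in np.arange(.05,1.06,.05):
    print('%.2f'%t,np.round([ (140*np.cos(th0+t)-131), -(140*np.sin(th0+t)-50)],1))
```

```text
t 4.78 tcp [0.555  0.1128 0.181 ] yawY 1.633 q6 -1.64 F [ -1.2 -12.5   3. ] w 0.092 g 58.5
0.05 [-2.9 -6.4]
0.10 [ -5.8 -12.7]
0.15 [ -9.1 -18.9]
0.20 [-12.7 -24.9]
0.25 [-16.6 -30.7]
0.30 [-20.8 -36.3]
0.35 [-25.3 -41.7]
0.40 [-30.  -46.9]
0.45 [-34.9 -51.8]
0.50 [-40.1 -56.5]
0.55 [-45.6 -60.9]
0.60 [-51.2 -65.1]
0.65 [-57.1 -68.9]
0.70 [-63.1 -72.4]
0.75 [-69.3 -75.7]
0.80 [-75.7 -78.6]
0.85 [-82.2 -81.2]
0.90 [-88.8 -83.5]
0.95 [-95.5 -85.4]
1.00 [-102.3  -87. ]
1.05 [-109.2  -88.3]
```

drive_tool:
  targets:
    - [1,0,-0.0025,0,0]
    - [1,0,-0.0055,-0.0064,0]
    - [1,0,-0.008,-0.0127,0]
    - [1,0,-0.0095,-0.016,0]
    - [1,0,-0.0115,-0.019,0]
    - [1,0,-0.015,-0.025,0]
    - [1,0,-0.019,-0.031,0]
    - [1,0,-0.023,-0.036,0]
    - [1,0,-0.0275,-0.0415,0]
    - [1,0,-0.032,-0.047,0]

```text
time_s: 5.67
tool_pos: [0.5562, 0.0842, 0.228]
orientation: [0.1, -3.14, -0.004]
ft_force: [-2.4, 8.2, 3.0]
width: 0.089
gripper_force: 58.4
```

Run:
```python
from h import *
st()
th0=np.arctan2(50,131)+.4
for t in np.linspace(.03,.3,10).tolist()+np.linspace(.33,.63,11).tolist(): print(np.round([140*(np.cos(th0+t)-np.cos(th0)),-140*(np.sin(th0+t)-np.sin(th0))],1),end=' ')
```

```text
t 5.67 tcp [0.5562 0.0842 0.228 ] yawY 1.635 q6 -1.69 F [-2.4  8.2  3. ] w 0.089 g 58.4
[-3. -3.] [-6.  -5.9] [-9.1 -8.7] [-12.3 -11.4] [-15.6 -14. ] [-19.  -16.5] [-22.4 -18.9] [-25.9 -21.2] [-29.5 -23.4] [-33.2 -25.5] [-36.9 -27.5] [-40.6 -29.4] [-44.4 -31.1] [-48.3 -32.8] [-52.2 -34.3] [-56.2 -35.7] [-60.2 -37. ] [-64.2 -38.2] [-68.3 -39.2] [-72.4 -40.1] [-76.5 -40.9]
```

drive_tool:
  targets:
    - [1,0,-0.002,-0.003,0]
    - [1,0,-0.005,-0.006,0]
    - [1,0,-0.008,-0.0087,0]
    - [1,0,-0.0113,-0.0114,0]
    - [1,0,-0.0146,-0.014,0]
    - [1,0,-0.018,-0.0165,0]
    - [1,0,-0.0214,-0.0189,0]
    - [1,0,-0.025,-0.0212,0]
    - [1,0,-0.0285,-0.0234,0]
    - [1,0,-0.0322,-0.0255,0]

```text
time_s: 6.5
tool_pos: [0.5578, 0.0527, 0.2546]
orientation: [0.101, -3.139, -0.006]
ft_force: [-9.7, 11.4, 13.9]
width: 0.089
gripper_force: 58.7
```

drive_tool:
  targets:
    - [1,0,-0.0037,-0.002,0]
    - [1,0,-0.0074,-0.0039,0]
    - [1,0,-0.0112,-0.0056,0]
    - [1,0,-0.015,-0.0073,0]
    - [1,0,-0.019,-0.0088,0]
    - [1,0,-0.023,-0.0102,0]
    - [1,0,-0.027,-0.0115,0]
    - [1,0,-0.031,-0.0127,0]
    - [1,0,-0.0351,-0.0137,0]
    - [1,0,-0.041,-0.015,0]

```text
time_s: 7.33
tool_pos: [0.5597, 0.011, 0.2696]
orientation: [0.1, -3.137, -0.003]
ft_force: [-15.0, 6.7, 14.0]
width: 0.092
gripper_force: 62.1
```

drive_tool:
  targets:
    - [1,0,-0.002,-0.0004,0]
    - [1,0,-0.003,-0.0006,0]
    - [1,0,-0.003,-0.0006,0]
    - [1,0,-0.003,-0.0006,0]
    - [1,0,-0.003,-0.0006,0]
    - [1,0,-0.003,-0.0006,0]
    - [1,0,-0.003,-0.0006,0]
    - [1,0,-0.003,-0.0006,0]
    - [1,0,-0.003,-0.0006,0]
    - [1,0,-0.003,-0.0006,0]

```text
time_s: 8.17
tool_pos: [0.5601, 0.007, 0.2697]
orientation: [0.099, -3.137, 0.0]
ft_force: [-13.6, 2.5, 10.8]
width: 0.089
gripper_force: 62.8
```

Run:
```python
from h import *
st()
a=snap('side','s1.png');b=snap('top','t1.png')
c=np.hstack([cv2.resize(a[150:330,220:380],None,fx=2.4,fy=2.4),cv2.resize(b[120:300,230:400],None,fx=2.4,fy=2.4)])
cv2.imwrite('pics/c1.png',c);print(c.shape)
for i in range(4): print(lm('side','biscuit%d'%i)) if i==0 else None
```

```text
t 8.17 tcp [0.5601 0.007  0.2697] yawY 1.634 q6 -1.83 F [-13.6   2.5  10.8] w 0.089 g 62.8
(432, 792, 3)
[(0.65, array([300. , 268.4])), (0.62, array([303.7, 289. ])), (0.46, array([319. , 278.6])), (0.38, array([299.6, 232.7]))]
```

View pics/c1.png

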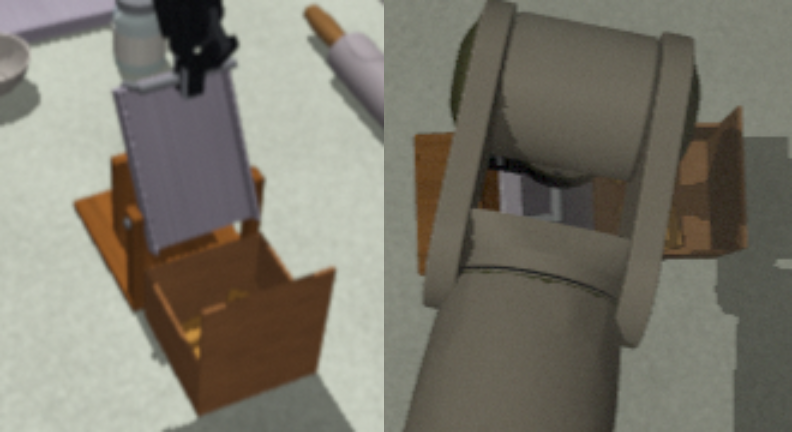

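The tray is empty at about 1.03 rad and the biscuits are in the carton. Now I'll lower it along the same arc.

drive_tool:
  targets:
    - [1,0,0.004,0.0008,0]
    - [1,0,0.0085,0.0017,0]
    - [1,0,0.0125,0.0028,0]
    - [1,0,0.0165,0.004,0]
    - [1,0,0.0205,0.0053,0]
    - [1,0,0.0244,0.0067,0]
    - [1,0,0.0283,0.0083,0]
    - [1,0,0.0321,0.01,0]
    - [1,0,0.0359,0.0117,0]
    - [1,0,0.0396,0.0136,0]

```text
time_s: 9.15
tool_pos: [0.5583, 0.0463, 0.2552]
orientation: [0.099, -3.138, 0.002]
ft_force: [-4.2, 1.2, 3.2]
width: 0.092
gripper_force: 63.5
```

drive_tool:
  targets:
    - [1,0,0.0037,0.002,0]
    - [1,0,0.0074,0.0041,0]
    - [1,0,0.011,0.0063,0]
    - [1,0,0.0145,0.0086,0]
    - [1,0,0.018,0.011,0]
    - [1,0,0.0214,0.0135,0]
    - [1,0,0.0247,0.0161,0]
    - [1,0,0.0279,0.0188,0]
    - [1,0,0.031,0.0216,0]
    - [1,0,0.0369,0.0275,0]

```text
time_s: 9.98
tool_pos: [0.5569, 0.0833, 0.2273]
orientation: [-0.098, 3.139, -0.001]
ft_force: [0.2, -3.8, -1.3]
width: 0.089
gripper_force: 63.1
```

Run:
```python
from h import *
go([.555,.113,.181])
```

```text
t 9.98 tcp [0.5569 0.0833 0.2273] yawY 1.633 q6 -1.69 F [ 0.2 -3.8 -1.3] w 0.089 g 63.1
shift [0.0001 0.0298 0.0463] turn None
```

drive_tool:
  targets:
    - [1,0,0.0047,0.0052,0]
    - [1,0,0.0092,0.0106,0]
    - [1,0,0.0134,0.0162,0]
    - [1,0,0.0173,0.022,0]
    - [1,0,0.0209,0.028,0]
    - [1,0,0.0242,0.0342,0]
    - [1,0,0.0265,0.039,0]
    - [1,0,0.0285,0.043,0]
    - [1,0,0.0295,0.0455,0]
    - [1,0,0.0297,0.046,0]

```text
time_s: 10.82
tool_pos: [0.5553, 0.1128, 0.1817]
orientation: [-0.099, 3.138, -0.001]
ft_force: [1.5, -4.7, 7.6]
width: 0.091
gripper_force: 62.5
```

drive_tool:
  targets:
    - [1,0,0,0,0]
    - [0.8,0,0,0,0]
    - [0.5,0,0,0,0]
    - [0.2,0,0,0,0]
    - [0,0,0,0,0]
    - [0,0,0,0,0]
    - [0,0,0,0,0]
    - [0,0,0,0,0]
    - [0,0,0,-0.015,0]
    - [0,0,0,-0.04,0]

```text
time_s: 11.65
tool_pos: [0.5537, 0.1129, 0.2195]
orientation: [0.099, -3.135, -0.0]
ft_force: [-0.4, -0.1, 0.1]
width: 0.998
gripper_force: 0.0
```

Run:
```python
from h import *
go([.52,.04,.30],np.pi/2+.064)
```

```text
t 11.65 tcp [0.5537 0.1129 0.2195] yawY 1.634 q6 -1.64 F [-0.4 -0.1  0.1] w 0.998 g 0.0
shift [ 0.0387 -0.0706 -0.0803] turn -0.001
```

drive_tool:
  targets:
    - [0,0,0,-0.03,0]
    - [0,0.01,-0.005,-0.065,0]
    - [0,0.03,-0.02,-0.1,0]
    - [0,0.05,-0.05,-0.1,0]
    - [0,0.07,-0.085,-0.1,0]
    - [0,0.09,-0.12,-0.1,0]
    - [0,0.11,-0.155,-0.1,0]
    - [0,0.13,-0.19,-0.1,0]
    - [0,0.145,-0.225,-0.1,0]
    - [0,0.155,-0.26,-0.1,0]

```text
time_s: 12.48
tool_pos: [0.415, -0.1577, 0.3218]
orientation: [-0.099, 3.139, -0.001]
ft_force: [1.6, -0.2, 0.3]
width: 1.001
gripper_force: 0.0
```

drive_tool:
  targets:
    - [0,0.01,-0.03,0,0]
    - [0,0.015,-0.05,0,0]
    - [0,0.02,-0.065,0,0]
    - [0,0.021,-0.072,0,0]
    - [0,0.021,-0.072,0,0]
    - [0,0.021,-0.072,0,0]
    - [0,0.021,-0.072,0,0]
    - [0,0.021,-0.072,0,0]
    - [0,0.021,-0.072,0,0]
    - [0,0.021,-0.072,0,0]

```text
time_s: 13.32
tool_pos: [0.4003, -0.229, 0.3214]
orientation: [-0.101, 3.14, -0.0]
ft_force: [0.3, -0.0, 0.2]
width: 1.001
gripper_force: 0.0
```

Run:
```python
from h import *
st(); im=snap('wrist','w2.png')
for t,z in [('clip',0),('clip_mouth',.014),('flap_edge',.115),('carton',0)]:
    for sc,p in lm('wrist',t): print(t,sc,p,np.round(onz('wrist',p,z),4))
cv2.imwrite('pics/c2.png',cv2.resize(im[:330],None,fx=1.42,fy=1.42))
```

```text
t 13.32 tcp [ 0.4003 -0.229   0.3214] yawY 1.635 q6 -2.41 F [ 0.3 -0.   0.2] w 1.001 g 0.0
clip 0.89 [226.1 193.7] [ 0.4338 -0.3018  0.    ]
clip_mouth 0.57 [229.  227.5] [ 0.4755 -0.2951  0.014 ]
flap_edge 0.93 [333.5 285.1] [ 0.4983 -0.1698  0.115 ]
carton 0.68 [364.9 287.7] [ 0.5578 -0.1026  0.    ]
```

View pics/w2.png

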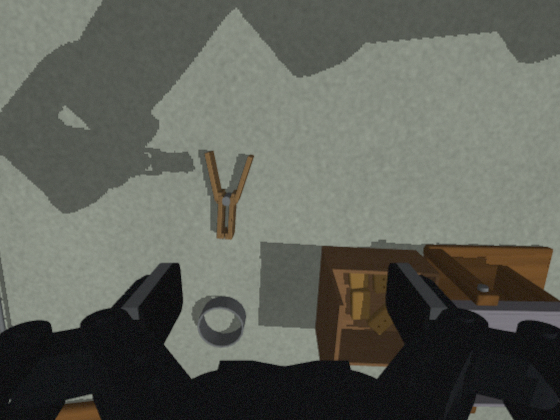

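The wrist view shows the clip's handle ends at (207,152) and (250,156), its pivot at (227,200) and its jaw tips at (225,238). The carton's flap starts near (322,248). I'll zoom in for the angles.

Run:
```python
from h import *
im=cv2.imread('pics/w2.png'); t=snap('top','t2.png')
a=cv2.resize(im[140:250,190:270],None,fx=5,fy=5,interpolation=cv2.INTER_CUBIC)
b=cv2.resize(im[235:345,300:380],None,fx=5,fy=5,interpolation=cv2.INTER_CUBIC)
cv2.imwrite('pics/c3.png',np.hstack([a,b])[:600])
z=.028
for p in [(225.5,238),(227,200),(207.5,152),(250,156),(228.7,154)]: print(np.round(onz('wrist',p,z),4))
cv2.imwrite('pics/c4.png',cv2.resize(t[150:240,290:395],None,fx=6,fy=6,interpolation=cv2.INTER_CUBIC))
```

```text
[ 0.4851 -0.2973  0.028 ]
[ 0.4352 -0.2963  0.028 ]
[ 0.3778 -0.3207  0.028 ]
[ 0.3793 -0.2699  0.028 ]
[ 0.3786 -0.2954  0.028 ]
```

View pics/c3.png

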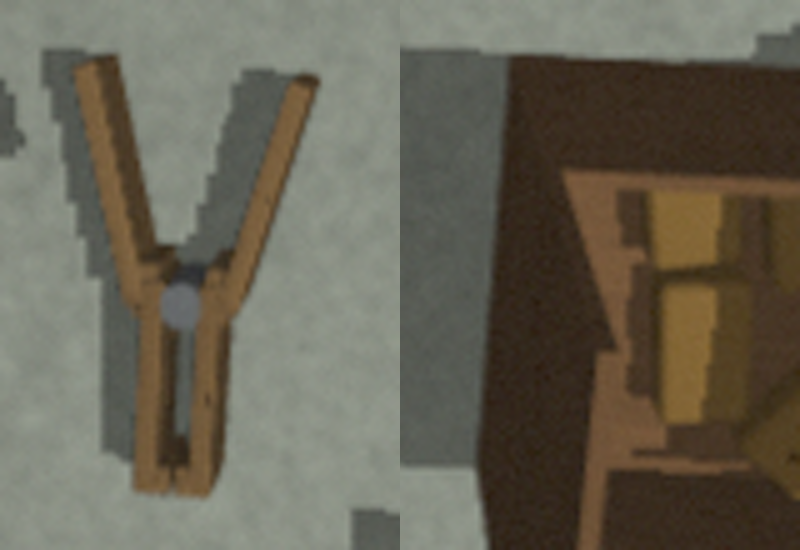

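View pics/c4.png

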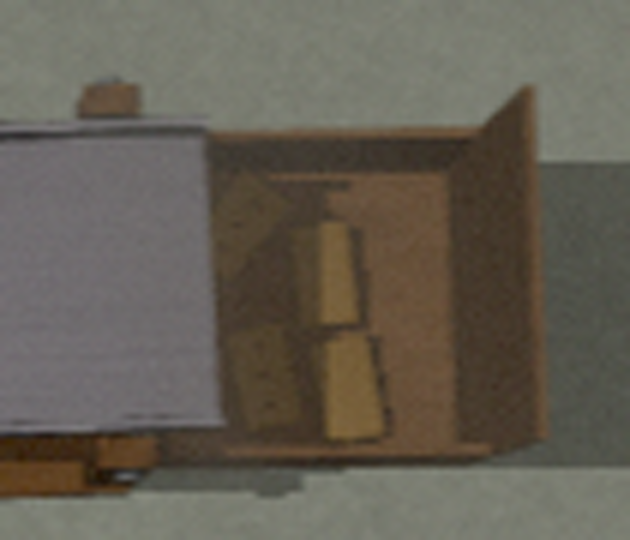

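All four biscuits are visible inside the carton and the tray lies level. Next I'll fit the carton and clip poses.

Run:
```python
from h import *
from scipy.optimize import least_squares
C={n:cam(n) for n in('wrist','top','side')}
def pj(n,p):
    K,o,M=C[n]; q=K@(M.T@(np.array(p)-o)); return q[:2]/q[2]
def fit(obs,x0):
    def w(v,l): c,s=np.cos(v[2]),np.sin(v[2]); return [v[0]+c*l[0]-s*l[1],v[1]+s*l[0]+c*l[1],l[2]]
    f=lambda v:np.concatenate([pj(n,w(v,l))-np.array(p) for n,l,p in obs])
    S=least_squares(f,x0,loss='soft_l1'); print(np.round(S.x,4),np.round(f(S.x).reshape(-1,2),1).tolist()); return S.x,w
h=.065
v,w=fit([('wrist',(-h,-h,0),(322,247)),('wrist',(h,-h,0),(316,328)),('wrist',(-h,-h,.155),(340,305)),
 ('top',(h,-h,.155),(379.3,164.7)),('top',(-h,-h,.155),(381,222.8)),('wrist',(-h,-.063,.115),(333.5,285.1)),('top',(-h,-.063,.115),(374.9,224.4))],[.565,-.105,.03])
print('flap edge',np.round(w(v,(-h,-.063,.115)),4))
u,w=fit([('wrist',(.05,0,.028),(225,238)),('wrist',(0,0,.028),(226.3,200.5)),('wrist',(-.062,0,.028),(228.7,153)),('wrist',(0,0,0),(226.1,193.7)),
 ('top',(.05,0,.028),(421.5,232)),],[.435,-.297,0])
g=w(u,(-.04,0,0)); print('grasp',np.round(g,4))
go([g[0],g[1],.12],np.pi/2+u[2])
```

```text
[ 0.5619 -0.1037  0.0213] [[-0.5, -1.3], [-0.8, 0.6], [-0.7, 0.3], [-1.8, -0.4], [-0.7, 0.6], [1.7, 0.1], [0.4, 0.3]]
flap edge [ 0.4983 -0.1681  0.115 ]
[ 0.4358 -0.2975 -0.0266] [[-0.7, 0.4], [-0.2, -0.0], [-0.2, -3.0], [3.4, 1.9], [-0.2, 0.3]]
grasp [ 0.3958 -0.2964  0.    ]
t 13.62 tcp [ 0.4001 -0.2295  0.3213] yawY 1.634 q6 -2.41 F [ 0.1 -0.4 -0.1] w 0.999 g 0.0
shift [ 0.0085 -0.0665  0.2013] turn 0.09
```

drive_tool:
  targets:
    - [0,0.004,-0.02,0.02,0.03]
    - [0,0.008,-0.045,0.055,0.06]
    - [0,0.0085,-0.06,0.09,0.09]
    - [0,0.0085,-0.067,0.125,0.09]
    - [0,0.0085,-0.067,0.16,0.09]
    - [0,0.0085,-0.067,0.19,0.09]
    - [0,0.0085,-0.067,0.2,0.09]
    - [0,0.0085,-0.067,0.2,0.09]
    - [0,0.0085,-0.067,0.2,0.09]
    - [0,0.0085,-0.067,0.2,0.09]

```text
time_s: 14.45
tool_pos: [0.3966, -0.2976, 0.1232]
orientation: [0.042, 3.139, -0.004]
ft_force: [-0.4, -0.2, -0.3]
width: 1.001
gripper_force: 0.0
```

Run:
```python
from h import *
st(); snap('wrist','w3.png')
for t,z in [('clip',0),('clip_mouth',.014)]:
    for sc,p in lm('wrist',t): print(t,sc,p,np.round(onz('wrist',p,z),4))
go([.3958,-.2964,.027],np.pi/2-.0266)
```

```text
t 14.45 tcp [ 0.3966 -0.2976  0.1232] yawY 1.544 q6 -2.42 F [-0.4 -0.2 -0.3] w 1.001 g 0.0
clip 0.82 [284.  262.3] [ 0.4361 -0.2975  0.    ]
clip_mouth 0.84 [286.5 318.8] [ 0.4756 -0.2965  0.014 ]
t 14.60 tcp [ 0.3963 -0.2974  0.1227] yawY 1.544 q6 -2.42 F [-0.4 -0.2 -0.9] w 0.995 g 0.0
shift [0.0007 0.0011 0.0957] turn -0.0
```

View pics/w3.png

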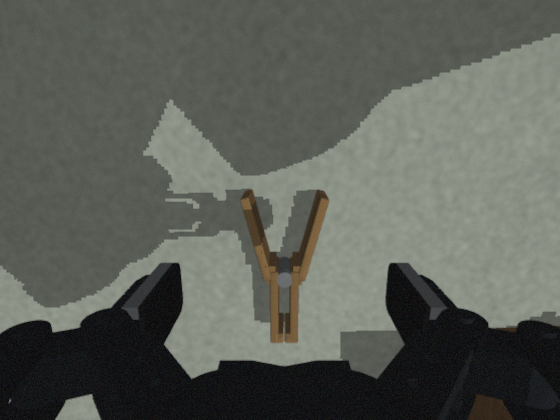

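The clip is centred between the fingers, with its pivot at (285,281) and jaws down to (284,340). I'm descending and squeezing.

drive_tool:
  targets:
    - [0,0.0005,0.0005,0.025,0]
    - [0,0.0005,0.0005,0.055,0]
    - [0,0.0005,0.0005,0.08,0]
    - [0,0.0005,0.0005,0.095,0]
    - [0,0.0005,0.0005,0.0955,0]
    - [0,0.0005,0.0005,0.0955,0]
    - [0,0.0005,0.0005,0.0955,0]
    - [0.3,0.0005,0.0005,0.0955,0]
    - [0.5,0.0005,0.0005,0.0955,0]
    - [0.7,0.0005,0.0005,0.0955,0]

```text
time_s: 15.43
tool_pos: [0.3956, -0.2968, 0.0267]
orientation: [0.042, 3.14, -0.002]
ft_force: [-0.9, 0.8, 6.4]
width: 0.608
gripper_force: 5.2
```

drive_tool:
  targets:
    - [0.8,0,0,0,0]
    - [0.9,0,0,0,0]
    - [1,0,0,0,0]
    - [1,0,0,0,0]
    - [1,0,0,0,0]
    - [1,0,0,0,0]
    - [1,0,0,0,0]
    - [1,0,0,0,0]
    - [1,0,0,0,0]
    - [1,0,0,0,0]

```text
time_s: 16.27
tool_pos: [0.3959, -0.2975, 0.0274]
orientation: [0.042, 3.139, -0.004]
ft_force: [-3.0, -0.7, 11.5]
width: 0.289
gripper_force: 60.3
```

Run:
```python
from h import *
st(); snap('wrist','w4.png')
```

```text
t 16.27 tcp [ 0.3959 -0.2975  0.0274] yawY 1.544 q6 -2.42 F [-3.  -0.7 11.5] w 0.289 g 60.3
```

View pics/w4.png

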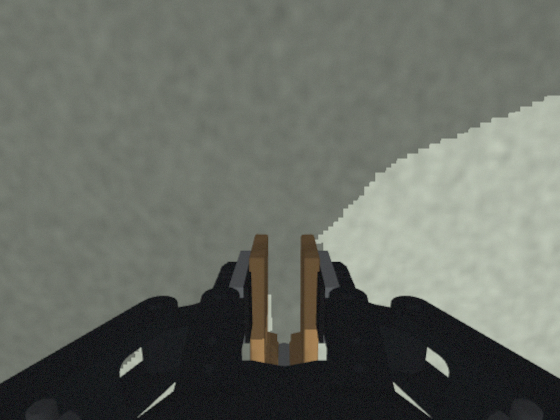

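drive_tool:
  targets:
    - [1,0,0,-0.01,0]
    - [1,0,0,-0.025,0]
    - [1,0,0,-0.045,0]
    - [1,0.01,0,-0.065,0]
    - [1,0.02,0,-0.085,0]
    - [1,0.03,0,-0.1,0]
    - [1,0.04,0,-0.101,0]
    - [1,0.05,0,-0.101,0]
    - [1,0.05,0,-0.101,0]
    - [1,0.05,0,-0.101,0]

```text
time_s: 17.15
tool_pos: [0.3449, -0.2948, 0.126]
orientation: [-0.044, -3.14, -0.002]
ft_force: [0.1, -0.0, -0.9]
width: 0.289
gripper_force: 59.3
```

Run:
```python
from h import *
s,M,y=st()
# handle ends at z=tcp+~0 in same tool geometry: top of clip at .028 when tcp .0274
zt=s['tool_pos'][2]+.0006
for p in [(259,237),(308,237)]:
    print('handle end, tool frame',np.round(M.T@(onz('wrist',p,zt)-s['tool_pos']),4))
for n in('side','top'):
    optics.get_image(n)
    for t in('clip','clip_mouth','flap_edge'): print(n,t,lm(n,t))
top=cv2.imread('pics/t2.png')
snap('top','t5.png');snap('side','s5.png')
```

```text
t 17.15 tcp [ 0.3449 -0.2948  0.126 ] yawY 1.543 q6 -2.51 F [ 0.1 -0.  -0.9] w 0.289 g 59.3
handle end, tool frame [ 0.0247 -0.008  -0.0006]
handle end, tool frame [ 0.0247  0.0099 -0.0006]
side clip [(0.73, array([277.2, 371.2]))]
side clip_mouth [(0.89, array([297.5, 358.2]))]
side flap_edge [(0.83, array([305.2, 291.9]))]
top clip [(0.56, array([430.8, 275.1]))]
top clip_mouth [(0.68, array([434.7, 254.4]))]
top flap_edge [(0.68, array([373.4, 223.7]))]
```

Run:
```python
from h import *
s,M,y=st(); P=s['tool_pos']
dz=P[2]-.0274
for n,c,m,f in[('side',(277.2,371.2),(297.5,358.2),(305.2,291.9)),('top',(430.8,275.1),(434.7,254.4),(373.4,223.7))]:
    print(n,'clip',np.round(onz(n,c,dz)-P,4),'mouth',np.round(onz(n,m,dz+.014)-P,4),'flap',np.round(onz(n,f,.115),4))
yaw=.0213; e=np.array([.4983,-.1681,.115]); d=np.array([np.cos(yaw),np.sin(yaw),0])
piv=.0385
for back in (.070,0):
    t=e-d*(.031+piv+back); t[2]=.0274+.101; print(back,np.round(t,4)); go(t,np.pi/2+yaw)
```

```text
t 17.65 tcp [ 0.3454 -0.295   0.1267] yawY 1.544 q6 -2.51 F [-0.2  0.1 -0.9] w 0.291 g 59.2
side clip [ 0.0406 -0.0068 -0.0274] mouth [ 0.0818 -0.0041 -0.0134] flap [ 0.5016 -0.1692  0.115 ]
top clip [ 0.0401  0.0014 -0.0274] mouth [ 0.0865 -0.0043 -0.0134] flap [ 0.5004 -0.1638  0.115 ]
0.07 [ 0.3588 -0.1711  0.1284]
t 17.65 tcp [ 0.3454 -0.295   0.1267] yawY 1.544 q6 -2.51 F [-0.2  0.1 -0.9] w 0.291 g 59.2
shift [-0.0101  0.1242 -0.0017] turn -0.048
0 [ 0.4288 -0.1696  0.1284]
t 17.65 tcp [ 0.3454 -0.295   0.1267] yawY 1.544 q6 -2.51 F [-0.2  0.1 -0.9] w 0.291 g 59.2
shift [-0.08    0.1276 -0.0017] turn -0.048
```

drive_tool:
  targets:
    - [1,0,0.015,-0.001,-0.01]
    - [1,-0.002,0.035,-0.0017,-0.02]
    - [1,-0.004,0.06,-0.0017,-0.03]
    - [1,-0.006,0.085,-0.0017,-0.04]
    - [1,-0.008,0.105,-0.0017,-0.048]
    - [1,-0.01,0.118,-0.0017,-0.048]
    - [1,-0.01,0.124,-0.0017,-0.048]
    - [1,-0.01,0.124,-0.0017,-0.048]
    - [1,-0.01,0.124,-0.0017,-0.048]
    - [1,-0.01,0.124,-0.0017,-0.048]

```text
time_s: 18.48
tool_pos: [0.3587, -0.1719, 0.1286]
orientation: [-0.033, 3.141, -0.001]
ft_force: [-0.3, -0.2, -0.6]
width: 0.29
gripper_force: 59.2
```

Run:
```python
from h import *
s,M,y=st(); P=s['tool_pos']
dz=P[2]-.0274
for n in('side','top'):
    snap(n,n+'6.png')
    for t,z in(('clip',dz),('clip_mouth',dz+.014),('flap_edge',.115)):
        for sc,p in lm(n,t)[:1]: print(n,t,sc,p,np.round(onz(n,p,z),4))
yaw=.0213; e=np.array([.4983,-.1681,.115]); d=np.array([np.cos(yaw),np.sin(yaw),0])
# predicted pixels of model
pv=P+.0395*d; 
for n in('side','top'):
    print(n,'pred pivot',proj(n,[pv[0],pv[1],dz]),'mouth',proj(n,[*(pv+.04*d)[:2],dz+.014]),'edge',proj(n,e))
a=cv2.imread('pics/side6.png')[255:375,260:400];b=cv2.imread('pics/top6.png')[180:300,350:410]
cv2.imwrite('pics/c6.png',cv2.resize(np.hstack([a,b]),None,fx=4,fy=4,interpolation=cv2.INTER_CUBIC))
```

```text
t 18.48 tcp [ 0.3587 -0.1719  0.1286] yawY 1.592 q6 -2.34 F [-0.3 -0.2 -0.6] w 0.290 g 59.2
side clip 0.82 [260.5 313.8] [ 0.3991 -0.1758  0.1012]
side clip_mouth 0.74 [278.  305.2] [ 0.4364 -0.1789  0.1152]
side flap_edge 0.9 [302.1 292.3] [ 0.4951 -0.1677  0.115 ]
top clip 0.69 [374.2 267.7] [ 0.4018 -0.1662  0.1012]
top clip_mouth 0.59 [377.7 248.3] [ 0.4452 -0.1721  0.1152]
top flap_edge 0.81 [376.1 225.2] [ 0.4971 -0.1698  0.115 ]
side pred pivot [259.28962757 312.1537584 ] mouth [277.24205987 301.67339688] edge [303.55690146 291.97820662]
top pred pivot [376.39529778 269.32100372] mouth [376.95459637 251.4717039 ] edge [375.32485723 224.64644264]
```

drive_tool:
  targets:
    - [1,-0.006,0,0,0]
    - [1,-0.014,0,0,0]
    - [1,-0.022,0,0,0]
    - [1,-0.03,0,0,0]
    - [1,-0.036,0,0,0]
    - [1,-0.04,0,0,0]
    - [1,-0.04,0,0,0]
    - [1,-0.04,0,0,0]
    - [1,-0.04,0,0,0]
    - [1,-0.04,0,0,0]

```text
time_s: 19.72
tool_pos: [0.3985, -0.1705, 0.1285]
orientation: [0.033, -3.141, -0.0]
ft_force: [0.3, 0.1, -0.0]
width: 0.286
gripper_force: 59.2
```

Run:
```python
from h import *
s,M,y=st(); P=s['tool_pos']
dz=P[2]-.0274
for n in('side','top'):
    snap(n,n+'7.png')
    for t,z in(('clip',dz),('clip_mouth',dz+.014),('flap_edge',.115)):
        for sc,p in lm(n,t)[:1]: print(n,t,sc,p,np.round(onz(n,p,z),4))
a=cv2.imread('pics/side7.png')[255:355,250:350];b=cv2.imread('pics/top7.png')[190:290,345:415]
c=cv2.resize(np.hstack([a,b]),None,fx=4.7,fy=4.7,interpolation=cv2.INTER_CUBIC);print(c.shape)
cv2.imwrite('pics/c7.png',c)
```

```text
t 19.72 tcp [ 0.3985 -0.1705  0.1285] yawY 1.592 q6 -2.27 F [ 0.3  0.1 -0. ] w 0.286 g 59.2
side clip 0.9 [278.1 308.6] [ 0.4371 -0.1775  0.1011]
side clip_mouth 0.56 [297.4 296.1] [ 0.4821 -0.173   0.1151]
side flap_edge 0.81 [303.2 294.1] [ 0.4954 -0.1728  0.115 ]
top clip 0.68 [419.3 180. ] [ 0.6028 -0.275   0.1011]
top clip_mouth 0.54 [376.2 228.3] [ 0.4901 -0.1698  0.1151]
top flap_edge 0.61 [375.  223.4] [ 0.5011 -0.1674  0.115 ]
(470, 799, 3)
```

View pics/c7.png

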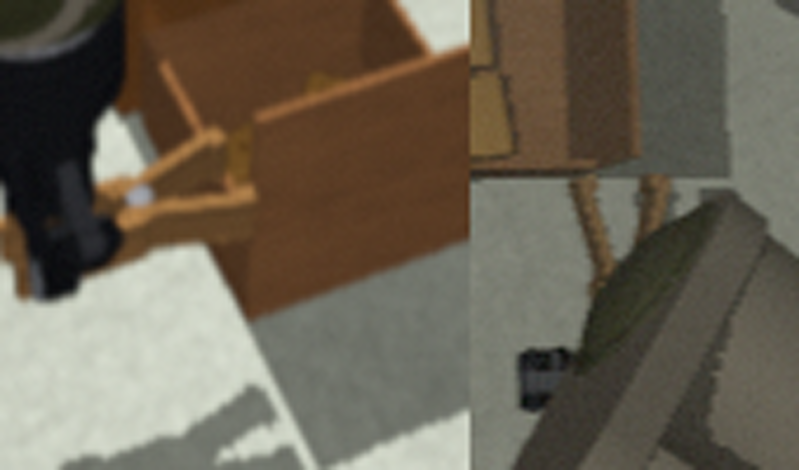

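The jaws gape and the flap edge lies on their centreline in both views: side, jaw middle (235,163) against edge (256,153); top, 620 against 622. The tips are about 10 mm short of the edge, so I'll go in another 29 mm.

drive_tool:
  targets:
    - [1,-0.003,0,0,0]
    - [1,-0.007,0,0,0]
    - [1,-0.011,0,0,0]
    - [1,-0.015,0,0,0]
    - [1,-0.019,0,0,0]
    - [1,-0.023,0,0,0]
    - [1,-0.026,0,0,0]
    - [1,-0.028,0,0,0]
    - [1,-0.029,0,0,0]
    - [1,-0.029,0,0,0]

```text
time_s: 20.95
tool_pos: [0.4278, -0.1699, 0.1285]
orientation: [0.034, -3.141, -0.0]
ft_force: [0.3, 0.3, -0.3]
width: 0.289
gripper_force: 59.2
```

drive_tool:
  targets:
    - [1,0,0,0,0]
    - [1,0,0,0,0]
    - [1,0,0,0,0]
    - [1,0,0,0,0]
    - [1,0,0,0,0]
    - [1,0,0,0,0]
    - [1,0,0,0,0]
    - [1,0,0,0,0]
    - [1,0,0,0,0]
    - [1,0,0,0,0]

```text
time_s: 21.78
tool_pos: [0.4277, -0.1699, 0.1285]
orientation: [-0.033, 3.141, -0.0]
ft_force: [-0.6, 0.3, -1.1]
width: 0.288
gripper_force: 59.2
```

Run:
```python
from h import *
s,M,y=st(); P=s['tool_pos']
dz=P[2]-.0274
for n in('side','top'):
    snap(n,n+'8.png')
    for t,z in(('clip',dz),('clip_mouth',dz+.014),('flap_edge',.115),('carton',0)):
        for sc,p in lm(n,t)[:1]: print(n,t,sc,p,np.round(onz(n,p,z),4))
a=cv2.imread('pics/side7.png').astype(int);b=cv2.imread('pics/side8.png').astype(int)
print('flap/carton region diff',np.abs(a-b)[260:310,320:352].mean(), 'noise', np.abs(a-b)[100:150,200:260].mean())
```

```text
t 21.78 tcp [ 0.4277 -0.1699  0.1285] yawY 1.592 q6 -2.23 F [-0.6  0.3 -1.1] w 0.288 g 59.2
side clip 0.63 [293.  301.4] [ 0.4726 -0.1726  0.1011]
side clip_mouth 0.64 [309.4 292.7] [ 0.5088 -0.1745  0.1151]
side flap_edge 0.85 [305.1 291.6] [ 0.5017 -0.1684  0.115 ]
side carton 0.84 [316.8 292.8] [ 0.5661 -0.1051  0.    ]
top clip 0.66 [375.1 240.3] [ 0.4636 -0.1698  0.1011]
top clip_mouth 0.49 [377. 216.] [ 0.5179 -0.1723  0.1151]
top flap_edge 0.88 [376.2 224.2] [ 0.4993 -0.1701  0.115 ]
flap/carton region diff 1.4727083333333333 noise 10.73788888888889
```

```bash
python3 -c "
from h import *
print(r.job_done())"
```

```text
the job is handed in; nothing more can be done
None
```

I handed the job in at about 22 s: all four shortbreads are in the carton, the tray is level again, and the clip is held squeezed open around the flap's nearer edge. The jaws reach roughly 20 mm past the edge, and the wrist force, carton position and final landmarks showed no sign of contact; I did not view a picture of that last pose.

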